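# Trace the glue joint with the ball-tip stylus

### The job

Take the tracing stylus (the tool with the slim, straight round handle) out of the tool rack and check the glue joint between the two wide boards of the clamped panel: starting beside the batten and finishing at the panel's other, open end, guide the tip slowly (no faster than 5 cm a second) along the seam, lightly touching it or at most a few millimetres above it, and keep the tip off the rest of the panel. Then hang the stylus upright in the rack again, in the hole it came from, and let go.

Things in the scene. Friction and masses are not known exactly. Their poses are not given: they have to be found in the camera images.
- stylus: Tracing stylus hanging upright in a rack hole; of the three tools the one with a slim straight round handle (the others: fat pear-shaped, square). Origin: on its axis at the underside of its steel collar (48 mm wide, 6 thick), which rests on the rack's top; z up. Wooden handle 24 mm in diameter, 6 to 90 mm above the origin (grip at about 50). Below: 9 mm shank ending in a 10 mm ball. 0.1-0.2 kg.
- stylus_tip (a point): Lowest point of the stylus's ball tip, on its axis, 80 mm below the stylus's origin.
- panel: Fixed panel, turned any way: boards 68, 68 and 30 mm wide, 220 long, in clamps standing 4 mm above their long edges. Origin: on the table, 36 mm below the middle of the wanted seam (dark, 4 mm wide, between the two wide boards); board tops at z = 36 mm. The seam runs along x, from a 14 mm high batten at x = -94 mm to the open end at x = 110. Other seam at y = -72; a pencil 7 mm high near y = 47.
- rack: Fixed wooden tool rack: a board 250 x 75 mm on two end legs, its top 112 mm above the table. Origin: on the table under its middle, x along its length. Three round holes 31 mm wide at x = -80, 0 and 80 mm (y = 0), a tool hanging in each; which in which varies.
Things that resemble listed ones, but are neither listed nor needed, are in the scene too. Leave any orange or red look-alike of the stylus alone.

How it is judged:
By the outcome, as a careful person would: the job done as asked, in the order asked, and still so for the second after the job is handed in, with the robot touching nothing.
It also fails if it takes over 61 s, if anything falls off the work surface, if the arm or the gripper's body presses on something with over 40 N, if the wrist force passes 120 N, or if a joint passes its speed limit or range.

### The arm

A 6-joint arm with a two-finger parallel gripper is mounted at the origin on the work surface. World frame = base frame: x ahead of the robot, y to its left, z up, the work surface at z = 0. Lengths are in mm, angles in rad, forces in N, time in s.
With the tool pointing down it reaches from about 275 to 825 mm from the base axis. Payload 4.9 kg.
Tool frame: the origin (TCP) lies at the very end of the fingers, on their centre line; the grasp point (between the pads) lies 19 mm behind it; z points along the fingers, y is the line along which they close (so a half turn about z gives the same grasp; the last joint's range is limited). The gripper opens to 85 mm and grips with 20 to 120 N. Pads are 22 mm wide; open, the fingers measure 114 mm over their backs; the gripper's body (76 mm by 85 mm) begins 54 mm behind the grasp point. The pads swing forward as they close: fully open they stand 13 mm farther back than shut.
Start: joints at [-1.241, 0.326, -0.193, 1.052, 0, 1.437], TCP at [246.056, -491.909, 231.281] pointing down, gripper open.
Joint ranges: [-2.65, 2.65], [-0.97, 1.79], [-1.3, 1.35], [-1.93, 2.1], [-1.47, 1.37], [-3.14, 3.14]. Speed limits (rad/s): [2.57, 2.57, 3.14, 3.14, 3.14, 3.14].

### API

Orientations are given as [roll, pitch, yaw] about the fixed x, y, z axes, in that order (R = Rz(yaw) Ry(pitch) Rx(roll)).
In Python, from bench import bot, solve_ik, imaging gives the robot as it stands. Calls block until the motion is done:
- bot.move_ptp(position, orientation): joint-space move of the TCP to a pose.
- bot.movel(position, rot=None, max_speed=150, threshold=None): straight line of the TCP; rot=None keeps the orientation; max_speed is the mean speed in mm/s. With threshold (N) it stops when the force on the tool has changed by that much, and returns True; else False.
- bot.move_j(angles): joint-space move.
- bot.grip(opening, effort=None): opening from 0.0 (shut) to 1.0 (fully open); effort is the grip in N (None keeps the last); returns when the fingers have stopped.
- bot.dwell(seconds).
- solve_ik(position, orientation): joint angles nearest the present ones, or None.
- bot.get_state(): the state.
- imaging.capture(name): name is "scene" or "top" or "wrist"; returns the picture (400x640x3 uint8, blue, green, red); there is no depth.
- imaging.camera_model(name): a dict with "K" (3x3 intrinsics, pixels), "position" and "rotation" of the camera in the world. Camera axes: x right, y up, looking along -z (the intrinsics and any distortion apply to the point x, -y, -z); pixel columns grow to the right and rows downward; lengths in mm; the calibration is good to about 2 mm. A picture is of the moment at which its call begins: read the wrist's pose just before it. camera_model takes no time and is no camera call; for the wrist camera it gives the pose at the moment of the call.
A pose or a line that the arm cannot do raises bot.IKError and nothing moves.
- bot.sign_off(): hands the job in; it is judged then, once.
The state is a dict: "t": time; "qpos": joint angles; "joint_velocities": joint speeds; "effort": joint torques, N m; "tcp_pos": TCP position; "orientation": TCP orientation; "contact_force": force on the tool from outside, world axes, zero at the start; "wrist_torque": the same for the moment, N m; "opening": opening from 0.0 (shut) to 1.0 (fully open); "gripper_force": force on a finger pad.
Only numpy, scipy, OpenCV 4.12 (cv2) and the standard library are available. Lean on these libraries where they do the work, as an engineer would, in place of code of your own. Each camera call takes 0.05 s, during which the arm holds its last target. There are 200 camera calls.

## Working session

There is one attempt and no reset: what is moved stays moved. The work goes in short steps, each a Python script; the robot and the scene stay as the last script left them, time stands still between calls to the robot, and variables do not carry over. Pictures are saved under pics/ and viewed, at most 10 in all, crops included, and the job is handed in when it is done.

```bash
mkdir -p pics; ls; python3 - <<'E'
from bench import bot, imaging
import cv2
for n in ("scene","top"):
    im=imaging.capture(n); cv2.imwrite(f"pics/{n}.png",im)
    m=imaging.camera_model(n); print(n,m)
print(bot.get_state()['t'])
E
```

```text
pics
scene {'K': array([[433.27656139,   0.        , 316.75769405],
       [  0.        , 433.27656139, 193.59215753],
       [  0.        ,   0.        ,   1.        ]]), 'position': array([1014.21934852, -404.91556141,  841.83619209]), 'rotation': array([0.78201195, 0.00789632, 0.71242951])}
top {'K': array([[472.08056844,   0.        , 324.72330185],
       [  0.        , 472.08056844, 200.77905595],
       [  0.        ,   0.        ,   1.        ]]), 'position': array([ 365.1367225 ,  182.72209072, 1126.11212691]), 'rotation': array([ 0.12816293, -0.01276584, -1.54484681])}
0.1
```

View pics/top.png

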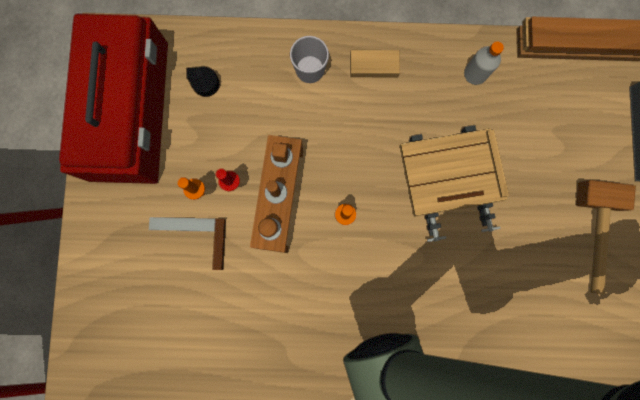

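View pics/scene.png

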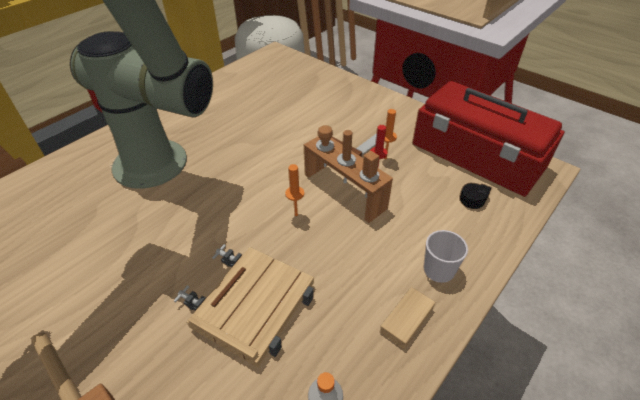

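The top view shows the rack with pear at (270,228), stylus at (275,190) and square tool at (282,150). On the panel, the pencil is at (460,197), seams run roughly left–right, and the batten appears to be at the right edge (500,165). Now a zoomed crop.

```bash
python3 - <<'E'
import cv2,numpy as np
t=cv2.imread("pics/top.png")
a=cv2.resize(t[120:245,390:515],(500,500),interpolation=cv2.INTER_CUBIC)
b=cv2.resize(t[125:260,240:312],(288,540),interpolation=cv2.INTER_CUBIC)
o=np.zeros((540,790,3),np.uint8);o[:500,:500]=a;o[:,502:]=b
cv2.imwrite("pics/z1.png",o)
E
```

```text
(no output)
```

View pics/z1.png

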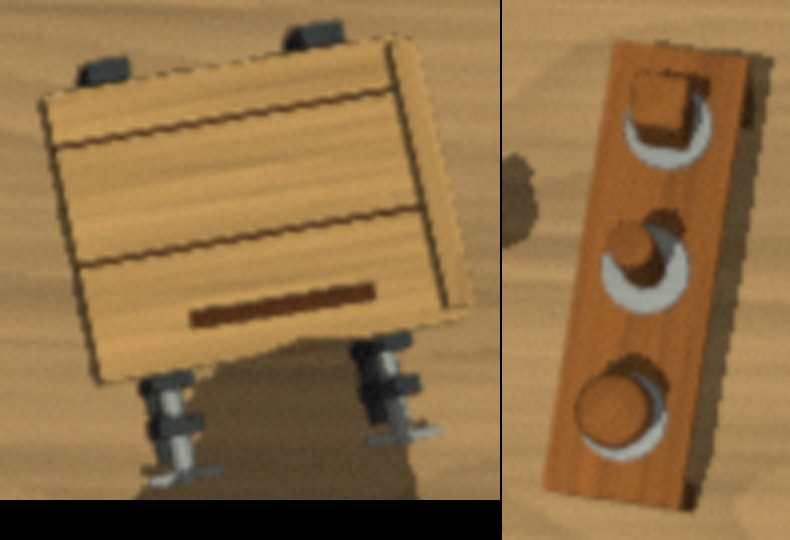

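```bash
cat > h.py <<'E'
import numpy as np, cv2
from scipy.spatial.transform import Rotation as R
from bench import bot, solve_ik, imaging
def ray(m,u,v):
    K=m["K"]; d=np.array([(u-K[0,2])/K[0,0],-(v-K[1,2])/K[1,1],-1.])
    return R.from_euler('xyz',m["rotation"]).apply(d)
def onz(m,u,v,z):
    d=ray(m,u,v); p=m["position"]; return (p+d*(z-p[2])/d[2])
def proj(m,P):
    q=R.from_euler('xyz',m["rotation"]).inv().apply(np.array(P)-m["position"]); K=m["K"]
    return np.array([K[0,2]-K[0,0]*q[0]/q[2],K[1,2]+K[1,1]*q[1]/q[2]])
E
python3 - <<'E'
from h import *
np.set_printoptions(precision=1,suppress=True)
m=imaging.camera_model("top")
f=lambda x,y,ox,oy,z:onz(m,ox+(x+.5)/4-.5,oy+(y+.5)/4-.5,z)
s=[f(x,y,390,120,36) for x,y in((80,266),(422,207))]; print("seam",s,np.linalg.norm(s[0]-s[1]))
c=[f(x,y,240,125,112) for x,y in((111,42),(246,55),(183,508),(43,488))]
print(c,[np.linalg.norm(c[i]-c[i-1]) for i in range(4)],"centre",np.mean(c,0))
# collar of middle: circle centre approx
print("collar",f(143,268,240,125,118), "handle top",f(130,245,240,125,202))
w=imaging.camera_model("wrist"); st=bot.get_state(); print(w,st["orientation"],st["tcp_pos"])
Rt=R.from_euler('xyz',st["orientation"]); print(Rt.inv().apply(w["position"]-np.array(st["tcp_pos"])), (Rt.inv()*R.from_euler('xyz',w["rotation"])).as_matrix())
E
```

```text
seam [array([546. , -25.5,  36. ]), array([ 586.9, -227.5,   36. ])] 206.03961316589908
[array([638.4, 303.2, 112. ]), array([633.2, 228.7, 112. ]), array([384.4, 254.3, 112. ]), array([393.1, 329.3, 112. ])] [np.float64(246.66618831650828), np.float64(74.66387592622695), np.float64(250.0864433214345), np.float64(75.51459563391853)] centre [512.3 278.9 112. ]
collar [512.3 280.1 118. ] handle top [511.4 278.9 202. ]
{'K': array([[322.3,   0. , 317.8],
       [  0. , 322.3, 200.7],
       [  0. ,   0. ,   1. ]]), 'position': array([ 310.2, -458.7,  373. ]), 'rotation': array([-0.3,  0. , -1.1])} [-3.1 -0.   0.5] [ 245.9 -491.4  230.6]
[  72.2   -0.7 -142.4] [[-0.   1.   0.3]
 [ 1.   0.  -0. ]
 [-0.   0.3 -1. ]]
```

```bash
python3 - <<'E'
from h import *
import json
np.set_printoptions(precision=1,suppress=True)
def shot(n):
    bot.dwell(.3); m=imaging.camera_model("wrist"); im=imaging.capture("wrist"); cv2.imwrite(f"pics/{n}.png",im)
    json.dump({k:np.array(v).tolist() for k,v in m.items()},open(n+".json","w")); return m
O=[np.pi,0,-0.104]
bot.move_ptp([566,-126,215],O); m=shot("wp"); print(m["position"],proj(m,[546,-25.5,36]),proj(m,[586.9,-227.5,36]))
bot.move_ptp([512.3,279.5,260],O); m=shot("wr"); print(m["position"],proj(m,[512,279.5,202]),proj(m,[512,279.5,118]))
print(bot.get_state()["t"],bot.get_state()["qpos"])
a=cv2.imread("pics/wp.png");b=cv2.imread("pics/wr.png")
cv2.imwrite("pics/w2.png",np.vstack([a[60:340],b[60:380]]))
E
```

```text
[ 637.2 -132.7  357.5] [224.8 208.8] [417.8 149.2]
[583.6 273.5 402.4] [319.8 220.7] [319.2 189.5]
7.15 [ 0.4  0.4 -0.1  1.1  0.  -2.7]
```

View pics/w2.png

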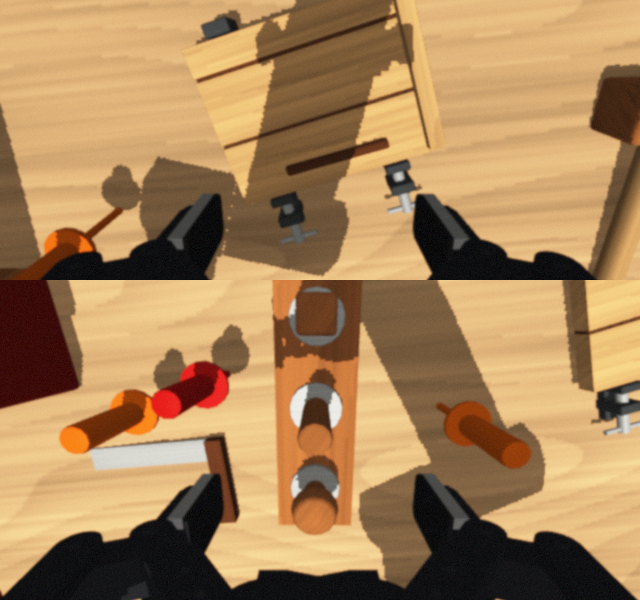

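The wrist views show the seam from (226,206) to (414,149) in full-frame pixels, and the stylus collar at (316,188) with the handle top at (315,218). Both lie within about 3 px of prediction, so I'll refine the seam by column minima and ray-cast the collar.

```bash
python3 - <<'E'
from h import *
import json
np.set_printoptions(precision=2,suppress=True)
L=lambda n:{k:np.array(v) for k,v in json.load(open(n+".json")).items()}
def seam(im,m,p0,p1):
    g=cv2.cvtColor(im,cv2.COLOR_BGR2GRAY).astype(float); P=[]
    for u in range(int(p0[0])+4,int(p1[0])-6):
        v=p0[1]+(p1[1]-p0[1])*(u-p0[0])/(p1[0]-p0[0]); r=np.arange(int(v)-5,int(v)+7)
        c=g[r,u]; w=np.clip(np.median(c)-c-8,0,None)
        if w.sum()>10: P.append(onz(m,u,(w*r).sum()/w.sum(),36)[:2])
    P=np.array(P); k=np.polyfit(P[:,1],P[:,0],1); k=np.polyfit(*P[np.abs(np.polyval(k,P[:,1])-P[:,0])<2].T[::-1],1)
    print(len(P),k,"x at y=-25,-125,-225",np.polyval(k,[-25,-125,-225]))
t=cv2.imread("pics/top.png");mt=imaging.camera_model("top")
seam(t,mt,(409.6,186.1),(495,171.4))
mw=L("wp"); seam(cv2.imread("pics/wp.png"),mw,(226,206),(414,149))
print("wrist ends",onz(mw,225,206.5,36),onz(mw,416,148.5,36))
# steel collar of stylus in top and wrist: grey mask
for im,m,c in((t,mt,(275,191)),(cv2.imread("pics/wr.png"),L("wr"),(316,188))):
    hsv=cv2.cvtColor(im,cv2.COLOR_BGR2HSV); k=((hsv[...,1]<60)&(hsv[...,2]>70)).astype(np.uint8)
    s=np.zeros_like(k); r=14 if m is mt else 32; s[c[1]-r:c[1]+r,c[0]-r:c[0]+r]=k[c[1]-r:c[1]+r,c[0]-r:c[0]+r]
    pts=cv2.findNonZero(s); (x,y),rr=cv2.minEnclosingCircle(pts); print("collar",(x,y),rr,onz(m,x,y,118))
mw=L("wr");print("top wrist",onz(mw,315,218,202))
print("rack edge mid wrist",onz(mw,274.5,190,112),onz(mw,356,190,112))
E
```

```text
76 [ -0.2  541.07] x at y=-25,-125,-225 [546.19 566.68 587.17]
178 [ -0.2  542.99] x at y=-25,-125,-225 [548.08 568.46 588.84]
wrist ends [548.43 -26.13  36.  ] [ 587.77 -225.7    36.  ]
collar (275.41796875, 192.1796875) 10.892504692077637 [511.1  279.96 118.  ]
collar (315.60009765625, 187.78848266601562) 25.93448829650879 [513.93 282.55 118.  ]
top wrist [514.21 282.43 202.  ]
rack edge mid wrist [514.36 320.95 112.  ] [506.41 245.62 112.  ]
```

```bash
python3 - <<'E'
from h import *
np.set_printoptions(precision=2,suppress=True)
S=lambda:{k:np.round(bot.get_state()[k],3) for k in("t","tcp_pos","orientation","opening","contact_force","gripper_force")}
O=[np.pi,0,-0.104]
bot.move_ptp([513,281,230],O)
bot.movel([513,281,143],max_speed=80,threshold=10); print(S())
bot.grip(0.0,50); print(S())
bot.movel([513,281,160],max_speed=60); print(S())
bot.movel([513,281,335],max_speed=150); bot.dwell(.2); print(S())
m=imaging.camera_model("wrist"); im=imaging.capture("wrist"); cv2.imwrite("pics/g.png",im)
print("pred tip",proj(m,[513,281,335-106]))
E
```

```text
{'t': np.float64(8.633), 'tcp_pos': array([513.42, 281.17, 143.57]), 'orientation': array([-3.14, -0.  , -0.1 ]), 'opening': np.float64(1.0), 'contact_force': array([-0.2 ,  0.04,  0.13]), 'gripper_force': np.float64(0.0)}
{'t': np.float64(9.225), 'tcp_pos': array([513.09, 281.19, 143.19]), 'orientation': array([-3.14, -0.  , -0.1 ]), 'opening': np.float64(0.267), 'contact_force': array([-0.24,  0.3 ,  1.15]), 'gripper_force': np.float64(48.837)}
{'t': np.float64(9.658), 'tcp_pos': array([513.37, 281.09, 160.53]), 'orientation': array([-3.14, -0.  , -0.1 ]), 'opening': np.float64(0.268), 'contact_force': array([ 0.34,  0.34, -1.43]), 'gripper_force': np.float64(48.936)}
{'t': np.float64(11.175), 'tcp_pos': array([512.71, 280.87, 334.22]), 'orientation': array([ 3.14,  0.  , -0.1 ]), 'opening': np.float64(0.271), 'contact_force': array([ 0.32,  0.03, -0.8 ]), 'gripper_force': np.float64(48.938)}
pred tip [319.12 199.88]
```

View pics/g.png

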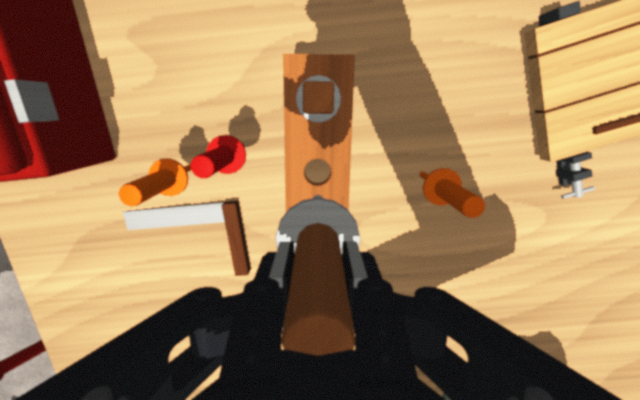

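The stylus is gripped upright: collar centred at u≈318, handle top at (318,333), and the hole visible at (317,172) is the far one now seen past the collar. Next: hover over the seam start and check the tip against the seam in the scene camera.

```bash
cat >> h.py <<'E'
d=np.array([-0.2002,0.9798]); 
A=np.array([587.6,-226.6])  # batten edge on seam
B=np.array([547.3,-25.8])   # open end
O=[np.pi,0,-0.104]
E
python3 - <<'E'
from h import *
np.set_printoptions(precision=1,suppress=True)
m=None
s=A+7*d; print("slope check",(B-A)/np.linalg.norm(B-A),np.linalg.norm(B-A))
bot.move_ptp([*s,330],O)
bot.movel([*s,36+111+18],max_speed=120); bot.dwell(.4)
st=bot.get_state(); print(st["t"],st["tcp_pos"],st["contact_force"])
p=np.array(st["tcp_pos"])-[0,0,111]
w=imaging.camera_model("wrist"); a=imaging.capture("wrist"); cv2.imwrite("pics/w3.png",a)
b=imaging.capture("scene"); cv2.imwrite("pics/s3.png",b)
m=imaging.camera_model("scene"); print("tip pred",proj(m,p),"below",proj(m,[*p[:2],36]),"seam A",proj(m,[*A,36]),"B",proj(m,[*B,36]))
c=proj(m,[*p[:2],36]).astype(int); print(c)
o=np.zeros((560,800,3),np.uint8)
o[:,:400]=cv2.resize(b[c[1]-55:c[1]+15,c[0]-25:c[0]+25],(400,560),interpolation=cv2.INTER_CUBIC)
o[:280,400:]=cv2.resize(b[c[1]-60:c[1]+45,c[0]-50:c[0]+100],(400,280),interpolation=cv2.INTER_CUBIC)
o[280:,400:]=cv2.resize(a,(400,280))
cv2.imwrite("pics/z3.png",o)
E
```

```text
slope check [-0.2  1. ] 204.8041259350016
17.625 [ 586.3 -219.8  165.2] [-0.5  0.4 -1.3]
tip pred [217.2 324.4] below [218.8 328.8] seam A [216.6 331.6] B [273.3 258.5]
[218 328]
```

View pics/z3.png

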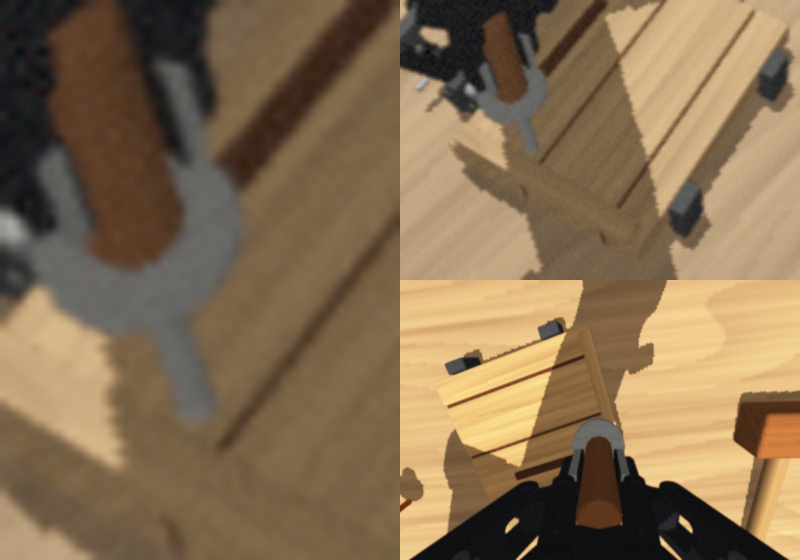

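The scene zoom shows the ball tip's bottom at about (218,325.7) against a prediction of (217.2,324.4). The seam's visible start is at (220.5,329.2), shifted by about the same amount, so the tip is close to over the seam. A quick numeric check on the saved images comes next.

```bash
python3 - <<'E'
from h import *
np.set_printoptions(precision=2,suppress=True)
m=imaging.camera_model("scene"); b=cv2.imread("pics/s3.png"); g=cv2.cvtColor(b,cv2.COLOR_BGR2GRAY).astype(float)
p=np.array(bot.get_state()["tcp_pos"]); hsv=cv2.cvtColor(b,cv2.COLOR_BGR2HSV)
a0,b0=proj(m,[*A,36]),proj(m,[*B,36]); t=(b0-a0)/np.linalg.norm(b0-a0); n=np.array([-t[1],t[0]])
off=[];W=np.arange(-3,6.01,.25)
for s in np.arange(8,88,1.):
    q=a0+t*s+np.outer(W,n); v=cv2.remap(g.astype(np.float32),q[:,0].astype(np.float32)[None],q[:,1].astype(np.float32)[None],cv2.INTER_LINEAR)[0]
    w=np.clip(np.median(v)-v-6,0,None); 
    if w.sum()>10: off.append((s,(w*W).sum()/w.sum()))
off=np.array(off); print("seam normal off px",np.median(off[:,1]),[np.median(off[(off[:,0]>=k)&(off[:,0]<k+20),1]) for k in (8,28,48,68)],"n",n)
sh=(hsv[...,1]<70)
for v in range(316,329):
    c=np.arange(208,228); k=c[sh[v,c]]; print(v,hsv[v,c,1] if v in(320,324,326) else "", (k.min(),k.max()) if len(k) else None)
for z in (-80,-90,-100,-106,-111): print(z,proj(m,p+[0,0,z]))
print("px per mm along world normal",(proj(m,[*(A+.98*np.array([1,0.2])*5),36])-a0)/5)
E
```

```text
seam normal off px 0.8742839810284899 [np.float64(0.9484270892659874), np.float64(0.9520832946928681), np.float64(0.5240555773431876), np.float64(0.4315615202988643)] n [0.79 0.61]
316  (np.int64(213), np.int64(217))
317  (np.int64(213), np.int64(217))
318  (np.int64(213), np.int64(218))
319  (np.int64(214), np.int64(218))
320 [109 103 114 108 102  97  44  15  12   8  27  88 102 104 105 109 109 111
 114 120] (np.int64(214), np.int64(218))
321  (np.int64(214), np.int64(219))
322  (np.int64(215), np.int64(219))
323  (np.int64(215), np.int64(219))
324 [105 114 107  99 111 109 103  45  16  12  21  49  94 103 107 118 126 109
 105 114] (np.int64(215), np.int64(219))
325  (np.int64(216), np.int64(218))
326 [106 105 116 107 108 107 106 109  97  94 102 110 108 107 123 109 112 114
 108 111] None
327  None
328  None
-80 [214.47 316.48]
-90 [215.37 319.07]
-100 [216.26 321.62]
-106 [216.79 323.13]
-111 [217.22 324.38]
px per mm along world normal [0.4  0.23]
```

The tip projects almost exactly as predicted, and the seam lies about 1.7 mm further +x at the start and 0.8 mm at the end. That matches the wrist view, so I'll correct, touch down gently and trace about 1 mm above.

```bash
python3 - <<'E'
from h import *
np.set_printoptions(precision=2,suppress=True)
A=A+[1.5,0]; B=B+[0.8,0]; d=(B-A)/np.linalg.norm(B-A)
s=A+7*d; e=B+2*d
S=lambda:print(*[np.round(bot.get_state()[k],2) for k in("t","tcp_pos","contact_force","opening")])
bot.movel([*s,152],max_speed=40); bot.dwell(.2); S()
hit=bot.movel([*s,143],max_speed=10,threshold=2.5); S()
z=bot.get_state()["tcp_pos"][2]; print(hit,z)
if hit and 143.5<z<151:
    bot.movel([*s,z+1.0],max_speed=10); bot.dwell(.1); S()
    im=imaging.capture("scene"); cv2.imwrite("pics/s4.png",im)
    n=4
    bot.movel([*e,z+1.0],max_speed=24); S()
    im=imaging.capture("scene"); cv2.imwrite("pics/s5.png",im)
    b=[cv2.imread(f"pics/s{k}.png") for k in(4,5)]
    cv2.imwrite("pics/z4.png",np.hstack([cv2.resize(x[250-20:350,190:300],(396,432),interpolation=cv2.INTER_CUBIC) for x in b]))
E
```

```text
18.4 [ 587.55 -219.5   151.93] [-1.02  1.72 -1.3 ] 0.27
19.01 [ 587.62 -219.29  146.07] [ 0.41 -0.82  2.86] 0.27
True 146.06501152478978
19.5 [ 587.46 -219.64  146.71] [ 0.83  0.27 -1.32] 0.27
28.03 [547.74 -23.85 147.07] [ 0.26 -0.54 -1.5 ] 0.27
```

View pics/z4.png

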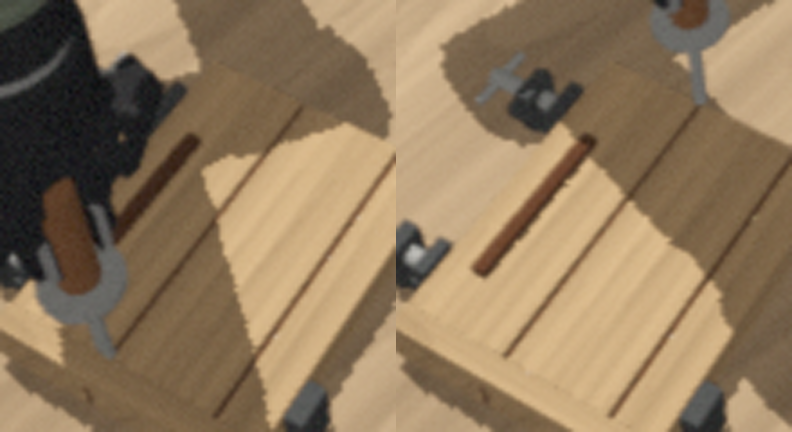

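The left view shows the tip at the seam start beside the batten, and the right view shows it at the seam's open end at about (700,102). The trace is done, so I'll return the stylus.

```bash
python3 - <<'E'
from h import *
S=lambda:print(*[np.round(bot.get_state()[k],2) for k in("t","tcp_pos","contact_force","opening")])
bot.movel([547.9,-23,335],max_speed=150)
bot.move_ptp([513.1,281.2,335],O); bot.dwell(.2); S()
bot.movel([513.1,281.2,235],max_speed=120)
h1=bot.movel([513.1,281.2,152],max_speed=80,threshold=6); S()
h2=bot.movel([513.1,281.2,140],max_speed=12,threshold=4); S(); print(h1,h2)
cv2.imwrite("pics/s6.png",imaging.capture("scene"))
if not h1 and 141<bot.get_state()["tcp_pos"][2]<146:
    bot.grip(1.0); bot.dwell(.2)
    bot.movel([513.1,281.2,250],max_speed=120); bot.dwell(.3); S()
    a=imaging.capture("wrist"); b=imaging.capture("scene"); t=imaging.capture("top")
    o=np.vstack([cv2.resize(a,(480,300)),cv2.resize(b[100:230,270:420],(480,300))]); cv2.imwrite("pics/f.png",o)
E
```

```text
34.39 [513.1  281.19 335.03] [-0.29  0.38 -0.97] 0.27
36.56 [513.53 281.39 152.61] [ 0.29  0.1  -1.25] 0.27
37.28 [513.01 281.23 143.17] [-0.22 -0.4   3.63] 0.26
False True
39.52 [512.89 281.14 249.48] [ 0.23 -0.22  0.28] 1.0
```

```bash
ls pics
```

```text
f.png
g.png
s3.png
s4.png
s5.png
s6.png
scene.png
top.png
w2.png
w3.png
wp.png
wr.png
z1.png
z3.png
z4.png
```

View pics/f.png

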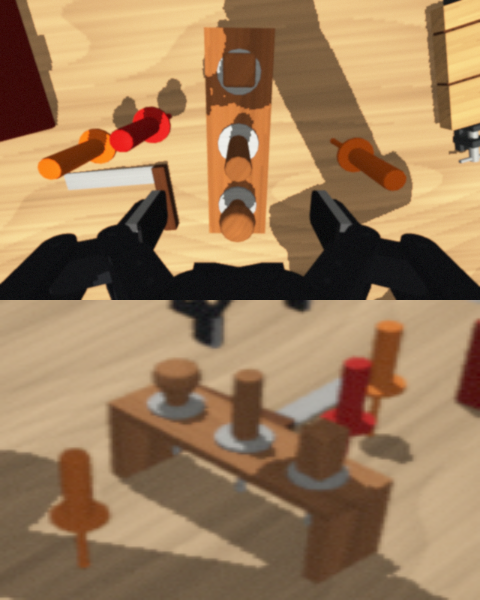

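The stylus hangs upright in the middle hole with its collar flat on the rack, and the gripper is clear.

```bash
python3 -c "
from bench import bot
print(bot.sign_off())"
```

```text
the job is handed in; nothing more can be done
None
```

The stylus tip was traced about 1 mm above the seam from the batten to the open end, at a mean 24 mm/s (the true peak speed was not logged); the stylus hangs upright in its original middle hole, released, and the job was handed in at about 40 s.

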